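# Lift the lopsided paint caddy level off the craft mat and hold it

### The arm

A 6-joint arm with a two-finger parallel gripper is mounted at the origin on the work surface. World frame = base frame: x ahead of the robot, y to its left, z up, the work surface at z = 0. Lengths are in mm, angles in rad, forces in N, time in s.
With the tool pointing down it reaches from about 350 to 975 mm from the base axis. Payload 7.1 kg.
Tool frame: the origin (TCP) lies at the very end of the fingers, on their centre line; the grasp point (between the pads) lies 19 mm behind it; x points along the fingers, y is the direction in which the jaws open and shut, and the axes are right-handed (so a half turn about x gives the same grasp; the last joint's range is limited). The gripper opens to 88 mm and grips with 3 to 60 N. Pads are 20 mm wide; open, the fingers measure 115 mm over their backs; the gripper's body (75 mm by 178 mm) begins 61 mm behind the grasp point.
Start: joints at [1.143, 0.423, 1.63, -0, 1.089, -0.019], TCP at [248.41, 573.495, 222.675] pointing down, gripper open.
Joint ranges: [-3, 3], [-0.9, 2.11], [0.09, 2.58], [-1.31, 4.45], [0.11, 2.69], [-2.54, 2.54]. Speed limits (rad/s): [2.39, 2.39, 3.01, 3.14, 3.14, 3.14].

### API

Orientations are given as a rotation vector (axis times angle).
In Python, from workcell import ctrl gives the robot as it stands. The module is installed in compiled form; this text tells all that it offers.
- The arm moves only by the tool carry_out, never from a script. Its argument "commands" is a list of rows, each a list of 6 numbers: the shift along the tool's x, y, z in m, then the turn, a rotation vector about the tool's x, y, z in degrees. In form: [[tx, ty, tz, rx, ry, rz], ...]. A call has 1 to 8 rows; each row shifts and turns the pose as measured when the row begins, along the tool's axes as they then stand; what a row does not reach is not made up. A row lasts 1/8 s, in which the tool goes at most 62.5 mm and 10.7 degrees, less where a joint would pass 70% of its speed; a pose out of reach is approached as far as the arm can. A call with a gripper value outside its range is refused whole. "grip" is the closure, from 0 (fully open) to 1 (shut), set as the call begins (left out, the last holds). The fingers move at their own pace and stop on an object; the grip force is fixed at half the most. Time passes only in rows, so rows that do not move let the fingers close. It gives the time, the measured TCP pose, the force and the opening at its end, in the units of the state.
- ctrl.get_obs(): the state, without advancing time (a new reading comes with each control period).
- ctrl.get_image(name): name is "scene" or "top" or "wrist"; returns a dict with "pixels" (384x512x3 uint8, blue, green, red), "intrinsics" (3x3 intrinsics, pixels), "rvec" (rotation vector, rad) and "tvec" (3), from world to camera coordinates, as OpenCV has them. Camera axes: x right, y down, z forward; pixel columns grow to the right and rows downward; lengths in mm; the calibration is good to about 2 mm. A picture is of the moment at which its call begins. There is no depth.
- ctrl.close_job(): hands the job in, once; it reports no verdict.
The state is a dict: "t": time; "qpos": joint angles; "qvel": joint speeds; "joint_torque": joint torques, N m; "ee_pos": TCP position; "orientation": TCP orientation; "ft_force": force on the tool from outside, world axes, zero at the start; "moment": the same for the moment, N m; "width": finger opening in mm.
Only numpy, scipy, OpenCV 4.12 (cv2) and the standard library are available. Lean on these libraries where they do the work, as an engineer would, in place of code of your own. Each camera call takes 0.05 s, during which the arm holds its last target. There are 200 camera calls.

### The job

Take the wooden paint caddy by its round handle and lift it straight up off the pink mat until its underside is about 10 cm above the table, and finish still holding it there, level and steady above where it stood, so that the mat can be slid out from under it. Its two blue jars look alike but one is full and the other nearly empty, so it hangs level only when it is held at its balance point, somewhere nearer the full jar, to be found by feel; at no time may it tip steeply. Both jars stay in their wells at the two ends, and the pots, figures and tools around the caddy are left where they are.

Things in the scene. Friction and masses are not known exactly. Their poses are not given: they have to be found in the camera images.
- caddy: loose open wooden carrier, 380 long (its x), 110 wide (its y), 0.3 kg, itself balanced about its middle. Origin: centre of the underside, z up. Sides 55 mm high; at each end a stile 44 wide, 9 thick, 217 high carries the handle. Walls across at x = +92 and -92 leave a well (86 x 98 mm, floor 8 mm up) at each end, brushes and tiles fixed between. It stands on the mat, underside at z = 3 mm.
- caddy_handle (a point): middle of the handle: polished, slippery (friction about 0.4) steel tube, 16 mm thick, along the caddy's x, free for 360 mm between the stiles, axis 195 mm above the underside; axes as the caddy. Grip it anywhere; 80 mm free below. Held off the balance point the caddy sags, heavy end down: 2 to 3 degrees in a firm grip (80 N); in a lighter one it slips round about the line between the pads.
- jar_a: opaque blue jar, white paper band and lid, 74 mm thick, 95 high, loose in one end well, about 137 mm from the caddy's middle. Origin: centre of the underside. Either this or jar_b is the full one (0.39 to 0.51 kg; the other 0.05 to 0.13 kg). The loaded caddy weighs 0.74 to 0.94 kg; its centre of mass is 43 to 75 mm from the middle towards the full jar, 140 mm below the handle.
- jar_b: the other jar, the same in looks and size, in the well at the other end of the caddy
- mat: fixed pink craft mat, 297 (its x) x 420 (its y) x 3 mm thick, flat on the table; origin at the centre of its underside
- mat_spot (a point): point on the mat's top, 45 mm from its centre along its x; the middle of the caddy stands within about 25 mm of it
- pinch_pot: bystander: small grey clay pot, 62 mm in diameter, 45 high, standing on the mat beside the caddy; origin centre of the underside
- wood_stick: bystander: flat wooden modelling stick, 166 x 16 x 5 mm, lying on the mat beside the caddy; origin centre of the underside, x along it
- cupcake_figure: bystander: painted ceramic cupcake figure, yellow and pink, 54 mm in diameter, 80 high; origin centre of the underside
- avocado_figure: bystander: painted ceramic avocado figure, green, 58 mm in diameter, 71 high; origin centre of the underside
- slip_jar: bystander: grey jar of dried slip, 82 mm in diameter, 88 high; origin centre of the underside

How it is judged (in metres and radians):
At the end, for the whole second after the job is handed in: Held in the gripper: caddy underside 70 to 140 mm above the table, tilt under 0.035 rad (2 degrees), slower than 20 mm/s and 0.1 rad/s, its middle within 75 mm of the spot on the mat seen from above, not touching the mat; each jar down in an end well; bystanders within 30 mm of their start (height (world z) of caddy between 0.07 and 0.14 m and angle between caddy's own z axis and vertical below 0.035 rad and linear speed of caddy below 0.02 m/s and angular speed of caddy below 0.1 rad/s and horizontal distance between caddy and mat_spot below 0.075 m and contact force between the fingers and caddy above 3 N and contact force between caddy and mat below 0.1 N and z of jar_a in the frame of caddy between 0 and 0.02 m and (x of jar_a in the frame of caddy above 0.11 m or x of jar_a in the frame of caddy below -0.11 m) and z of jar_b in the frame of caddy between 0 and 0.02 m and (x of jar_b in the frame of caddy above 0.11 m or x of jar_b in the frame of caddy below -0.11 m) and distance of each of pinch_pot, wood_stick, cupcake_figure, avocado_figure, slip_jar from where it was at the start of the episode below 0.03 m); the arm keeps its last pose, push and grip.
It fails at once if the caddy tips more than 15 degrees (0.26 rad) (angle between caddy's own z axis and vertical above 0.26 rad).
It fails at once if a bystander is moved by more than 30 mm (distance of any of pinch_pot, wood_stick, cupcake_figure, avocado_figure, slip_jar from where it was at the start of the episode above 0.03 m).
It also fails if it takes over 40 s, if anything falls off the work surface, if the arm or the gripper's body presses on something with over 40 N, if the wrist force passes 120 N, or if a joint passes its speed limit or range.

## Working session

There is one attempt and no reset: what is moved stays moved. The work goes in short steps, Python scripts to look and compute and a tool call to move; the robot and the scene stay as the last step left them, time stands still between calls to the robot, and variables do not carry over. Pictures are saved under pics/ and viewed, about 8 in all and at most 12, crops included, and the job is handed in when it is done.

Besides the shell and the picture viewer there is one more tool, called after "Emit:" in YAML: its name, and indented under it one key for each argument. carry_out: Moves the arm, as the interface text tells. Its arguments: {"type":"object","properties":{"commands":{"type":"array"},"grip":{"type":"number"}},"required":["commands"]}

```bash
mkdir -p pics; cat > h.py <<'E'
from workcell import ctrl
import numpy as np, cv2
def shot(n,f):
    d=ctrl.get_image(n); cv2.imwrite(f'pics/{f}.png',d['pixels'])
    np.savez(f'pics/{f}.npz',**{k:np.array(d[k],float) for k in('intrinsics','rvec','tvec')}); return d
def cal(f):
    d=np.load(f'pics/{f}.npz'); return d['intrinsics'],cv2.Rodrigues(d['rvec'])[0],d['tvec'].reshape(3)
def proj(f,P):
    K,R,t=cal(f); p=(np.atleast_2d(P)@R.T+t)@K.T; return p[:,:2]/p[:,2:]
def onz(f,uv,z):
    K,R,t=cal(f); c=-R.T@t; d=R.T@np.linalg.solve(K,[uv[0],uv[1],1]); return c+d*(z-c[2])/d[2]
E
python3 -c "
from h import *
a=shot('scene','s0')['pixels'];b=shot('top','t0')['pixels']
print(ctrl.get_obs())"
```

```text
{'t': 0.1, 'qpos': array([ 1.14303968e+00,  4.23776626e-01,  1.63062701e+00, -3.86655339e-05,
        1.08862626e+00, -1.90312007e-02]), 'qvel': array([ 0.00088186,  0.00048216, -0.0020766 , -0.00025837, -0.0016839 ,
       -0.00101728]), 'joint_torque': array([ 8.72235687e-04, -5.45621896e+01, -2.74322766e+01,  6.46169577e-02,
        1.88234966e-02,  8.07511668e-06]), 'ee_pos': array([248.18662887, 573.03886398, 221.96654521]), 'orientation': array([ 0.31949291,  1.54720267, -0.32171911]), 'ft_force': array([ 0.15379101, -0.0115021 , -0.40768037]), 'moment': array([0.01259407, 0.03195682, 0.0129762 ]), 'width': 87.71285751917273}
```

View pics/t0.png

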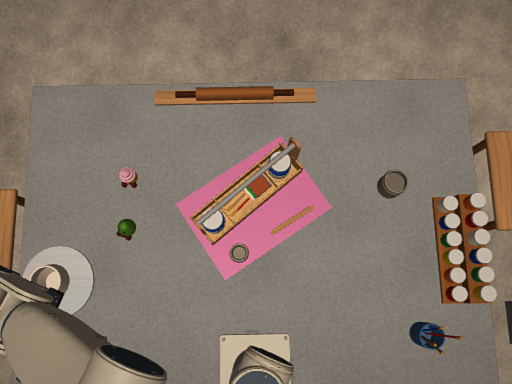

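View pics/s0.png

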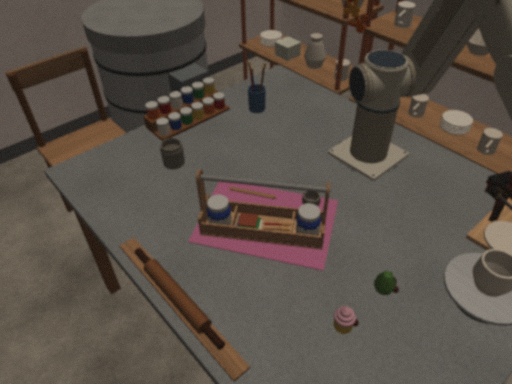

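The top view shows the caddy on the pink mat, with jars near (213,222) and (280,165). The handle runs from about (203,220) to (294,145). The pot is at (239,253), the stick at (292,221), and the figures are well off to the left.

```bash
python3 -c "
import cv2
a=cv2.imread('pics/t0.png')[128:253,180:320]
cv2.imwrite('pics/t0c.png',cv2.resize(a,None,fx=4.8,fy=4.8,interpolation=cv2.INTER_CUBIC))
b=cv2.imread('pics/s0.png')[160:260,185:345]
cv2.imwrite('pics/s0c.png',cv2.resize(b,None,fx=5,fy=5,interpolation=cv2.INTER_CUBIC))"
```

```text
(no output)
```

View pics/t0c.png

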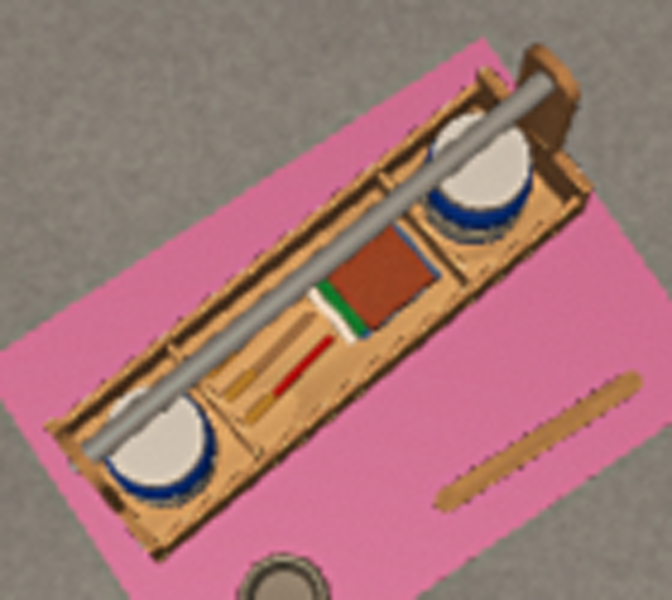

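View pics/s0c.png

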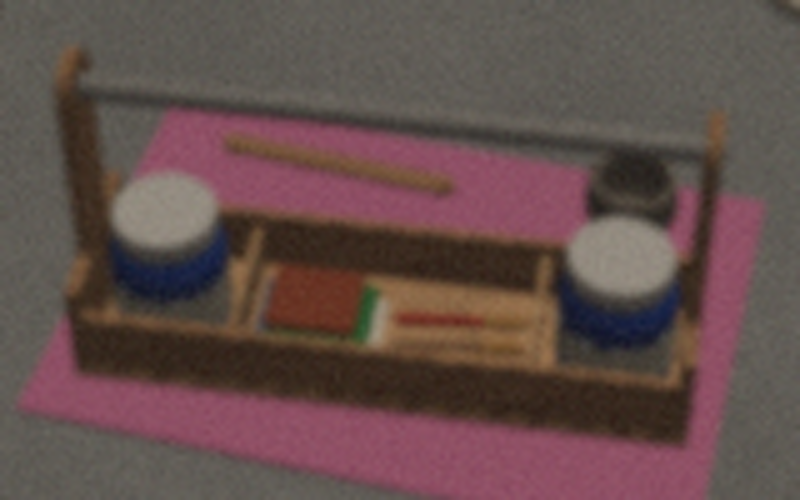

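```bash
cat > fit.py <<'E'
from h import *
from scipy.optimize import least_squares
T=lambda u,v:((u+.5)/4.8-.5+180,(v+.5)/4.8-.5+128)
S=lambda u,v:((u+.5)/5-.5+185,(v+.5)/5-.5+160)
# caddy +x towards far (top right in top view)
m=[((-180,0,195),'t0',T(90,452)),((180,0,195),'t0',T(545,85)),((-190,55,55),'t0',T(50,425)),((190,55,55),'t0',T(487,70)),
((190,-55,55),'t0',T(592,195)),((-190,-55,55),'t0',T(157,558)),((180,0,195),'s0',S(78,92)),((-180,0,195),'s0',S(708,152))]
def P(p,q):
    c,s=np.cos(p[2]),np.sin(p[2]); x,y,z=q; return [p[0]+c*x-s*y,p[1]+s*x+c*y,z+3]
f=lambda p:np.concatenate([proj(v,P(p,q))[0]-uv for q,v,uv in m])
a=onz('t0',m[0][2],198);b=onz('t0',m[1][2],198);print(a,b,np.linalg.norm(a-b))
r=least_squares(f,[*((a+b)/2)[:2],np.arctan2(*(b-a)[1::-1])]);print(r.x,np.degrees(r.x[2]));print(r.fun.reshape(-1,2).round(1))
E
python3 fit.py
```

```text
[438.20314223 155.98059821 198.        ] [ 660.17765336 -123.48252973  198.        ] 356.892593742039
[549.89124137  15.58313705  -0.89304491] -51.16770432017322
[[ 0.1  0.4]
 [ 0.4 -0.8]
 [-0.4  0.7]
 [-0.2  0.4]
 [ 0.2 -0.5]
 [-0.8 -0.3]
 [ 0.7 -0.7]
 [-1.   0. ]]
```

```bash
cat > go.py <<'E'
from h import *
from scipy.spatial.transform import Rotation as Ro
import sys
C=np.array([549.9,15.6]); yaw=-0.89304
U=np.array([np.cos(yaw),np.sin(yaw)])
def info(s,z):
    o=ctrl.get_obs(); R=Ro.from_rotvec(o['orientation']); M=R.as_matrix()
    tgt=np.array([*(C+s*U),z]); d=M.T@(tgt-o['ee_pos'])
    best=None
    for sg in(1,-1):
        y=sg*np.array([-U[1],U[0],0]); x=np.array([0,0,-1.]); T=np.column_stack([x,y,np.cross(x,y)])
        r=np.degrees((R.inv()*Ro.from_matrix(T)).as_rotvec())
        if best is None or np.linalg.norm(r)<np.linalg.norm(best): best=r
    print('t',o['t'],'pos',o['ee_pos'].round(1),'s',(U@(o['ee_pos'][:2]-C)).round(1),'q6',o['qpos'][5].round(2),'w',o['width'].round(1))
    print('shift tool',d.round(1),'turn',best.round(2))
    print('tool axes',M.round(2).tolist())
    print('F',o['ft_force'].round(2),'M',o['moment'].round(3),'Mtool',(M.T@o['moment']).round(3))
if __name__=='__main__': info(float(sys.argv[1]),float(sys.argv[2]))
E
python3 go.py 0 240
```

```text
Traceback (most recent call last):
  File "go.py", line 18, in <module>
    if __name__=='__main__': info(float(sys.argv[1]),float(sys.argv[2]))
                             ~~~~^^^^^^^^^^^^^^^^^^^^^^^^^^^^^^^^^^^^^^^
  File "go.py", line 14, in info
    print('t',o['t'],'pos',o['ee_pos'].round(1),'s',(U@(o['ee_pos'][:2]-C)).round(1),'q6',o['qpos'][5].round(2),'w',o['width'].round(1))
                                                                                                                    ^^^^^^^^^^^^^^^^
AttributeError: 'float' object has no attribute 'round'
```

```bash
sed -i "s/o\['width'\].round(1)/round(o['width'],1)/" go.py; python3 go.py 0 240
```

```text
t 0.1 pos [248.2 573.  222. ] s -623.4 q6 -0.02 w 87.7
shift tool [ -17.5 -391.6  498.4] turn [2.775e+01 2.000e-02 8.000e-02]
tool axes [[-0.0, 0.4, 0.92], [-0.0, 0.92, -0.4], [-1.0, -0.0, 0.0]]
F [ 0.15 -0.01 -0.41] M [0.013 0.032 0.013] Mtool [-0.013  0.034 -0.001]
```

Emit:
carry_out:
  commands:
    - [-0.015,-0.03,0.038,0,0,0]
    - [-0.003,-0.037,0.047,0,0,0]
    - [0,-0.037,0.047,0,0,0]
    - [0,-0.037,0.047,0,0,0]
    - [0,-0.037,0.047,0,0,0]
    - [0,-0.037,0.047,0,0,0]
    - [0,-0.037,0.047,0,0,0]
    - [0,-0.037,0.047,0,0,0]

```text
t: 1.1
ee_pos: [474.7, 153.1, 239.1]
orientation: [0.312, 1.548, -0.316]
ft_force: [0.4, 0.6, 0.7]
width: 88.2
```

```bash
python3 go.py 0 240
```

```text
t 1.1 pos [474.7 153.1 239.1] s -154.3 q6 -0.88 w 88.2
shift tool [ -0.6 -97.3 122.9] turn [28.21  0.04  0.14]
tool axes [[-0.0, 0.39, 0.92], [-0.0, 0.92, -0.39], [-1.0, -0.0, 0.0]]
F [0.45 0.6  0.67] M [ 0.032 -0.001 -0.   ] Mtool [0.    0.012 0.029]
```

Emit:
carry_out:
  commands:
    - [0,-0.037,0.047,0,0,0]
    - [0,-0.037,0.047,0,0,0]
    - [0,-0.023,0.029,0,0,0]
    - [0,0,0,9.5,0,0]
    - [0,0,0,9.5,0,0]
    - [0,0,0,9,0,0]
    - [0,0,0,0,0,0]

```text
t: 1.98
ee_pos: [552.2, 5.4, 237.2]
orientation: [0.708, 1.454, -0.714]
ft_force: [0.4, -0.1, 0.2]
width: 88.4
```

```bash
python3 go.py 0 179; python3 -c "
from h import *
shot('wrist','w0')
d=cv2.imread('pics/w0.png')
for s in range(-100,101,20):
    u=np.cos(-.89304)*s+549.9,np.sin(-.89304)*s+15.6,198
    p=proj('w0',u)[0]; print(s,p.round(0),end=' ')
    if abs(p).max()<2000: cv2.circle(d,tuple(int(v) for v in p),2,(0,0,255),-1)
cv2.imwrite('pics/w0m.png',d)"
```

```text
t 1.975 pos [552.2   5.4 237.2] s 9.4 q6 -0.67 w 88.4
shift tool [58.2  4.7 -9.5] turn [-1.01 -0.03  0.27]
tool axes [[-0.0, 0.79, 0.61], [-0.0, 0.61, -0.79], [-1.0, -0.0, -0.0]]
F [ 0.39 -0.12  0.16] M [-0.031  0.002 -0.046] Mtool [ 0.046 -0.023 -0.02 ]
-100 [262.  62.] -80 [262.  93.] -60 [262. 122.] -40 [263. 150.] -20 [263. 177.] 0 [263. 201.] 20 [263. 225.] 40 [264. 248.] 60 [264. 269.] 80 [264. 289.] 100 [264. 309.]
```

View pics/w0m.png

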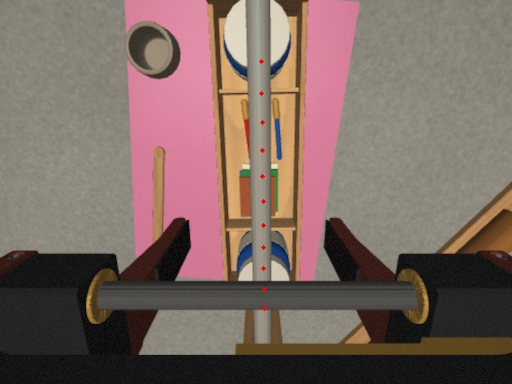

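The wrist view shows the handle running vertically at u≈260. My model's points land on it, within about 1 mm. I'll go down at the middle and close.

Emit:
carry_out:
  commands:
    - [0.01,0.004,-0.01,-1,0,0]
    - [0.024,0.001,0,0,0,0]
    - [0.024,0,0,0,0,0]
    - [0.001,0,0,0,0,0]
  grip: 0

```text
t: 2.52
ee_pos: [548.4, 18.8, 175.2]
orientation: [0.683, 1.463, -0.69]
ft_force: [0.3, -0.1, -0.7]
width: 87.7
```

```bash
python3 go.py 0 179
```

```text
t 2.525 pos [548.4  18.8 175.2] s -3.5 q6 -0.68 w 87.7
shift tool [-3.8 -0.9  3.5] turn [ 0.81 -0.09  0.3 ]
tool axes [[-0.0, 0.77, 0.64], [-0.0, 0.64, -0.77], [-1.0, -0.01, -0.0]]
F [ 0.29 -0.06 -0.68] M [-0.017  0.029  0.03 ] Mtool [-0.03   0.005 -0.034]
```

Emit:
carry_out:
  commands:
    - [-0.004,-0.001,0.003,0.8,0,0.3]
    - [0,0,0,0,0,0]

```text
t: 2.78
ee_pos: [550.1, 16.3, 180.4]
orientation: [0.697, 1.457, -0.695]
ft_force: [-0.5, 0.2, -0.2]
width: 87.6
```

Emit:
carry_out:
  commands:
    - [0,0,0,0,0,0]
    - [0,0,0,0,0,0]
    - [0,0,0,0,0,0]
    - [0,0,0,0,0,0]
    - [0,0,0,0,0,0]
  grip: 1

```text
t: 3.4
ee_pos: [551.0, 16.2, 182.1]
orientation: [0.698, 1.454, -0.693]
ft_force: [-0.3, -0.0, 0.8]
width: 41.3
```

```bash
python3 go.py 0 179
```

```text
t 3.4 pos [551.   16.2 182.1] s 0.2 q6 -0.67 w 41.3
shift tool [ 3.1 -1.2 -0.2] turn [ 0.09  0.05 -0.21]
tool axes [[0.0, 0.78, 0.63], [0.0, 0.63, -0.78], [-1.0, 0.0, 0.0]]
F [-0.32 -0.02  0.84] M [-0.041  0.029 -0.032] Mtool [ 0.032 -0.013 -0.048]
```

Emit:
carry_out:
  commands:
    - [0.002,-0.001,0,0,0,0]
    - [0.001,0,0,0,0,0]
    - [0,0,0,0,0,0]
    - [0,0,0,0,0,0]

```text
t: 3.9
ee_pos: [549.4, 15.0, 178.6]
orientation: [0.697, 1.455, -0.694]
ft_force: [-1.7, -1.4, 0.4]
width: 15.3
```

```bash
python3 go.py 0 179
```

```text
t 3.9 pos [549.4  15.  178.6] s 0.1 q6 -0.67 w 15.3
shift tool [-0.4  0.8 -0.1] turn [ 0.1   0.02 -0.1 ]
tool axes [[0.0, 0.78, 0.63], [0.0, 0.63, -0.78], [-1.0, 0.0, 0.0]]
F [-1.7  -1.41  0.43] M [-0.238  0.223  0.001] Mtool [-0.002 -0.045 -0.323]
```

Emit:
carry_out:
  commands:
    - [-0.003,0,0,0,0,0]
    - [-0.003,0,0,0,0,0]
    - [0,0,0,0,0,0]

```text
t: 4.28
ee_pos: [547.8, 15.5, 183.0]
orientation: [0.697, 1.459, -0.696]
ft_force: [-0.5, 0.6, -6.0]
width: 15.3
```

```bash
for i in 1 2 3; do python3 go.py 0 179 | grep -v axes; python3 -c "
from h import *
shot('scene','s1')"; done
```

```text
t 4.275 pos [547.8  15.5 183. ] s -1.2 q6 -0.67 w 15.3
shift tool [4.  1.7 1.2] turn [ 0.07 -0.16  0.04]
F [-0.49  0.56 -6.03] M [ 0.243  0.179 -0.024] Mtool [0.024 0.301 0.013]
t 4.325 pos [547.7  15.5 182.9] s -1.3 q6 -0.67 w 15.2
shift tool [3.9 1.8 1.3] turn [ 0.08 -0.17  0.05]
F [-0.89  0.78 -5.88] M [ 0.202  0.179 -0.014] Mtool [ 0.013  0.269 -0.013]
t 4.375 pos [547.7  15.5 183. ] s -1.3 q6 -0.67 w 15.1
shift tool [3.9 1.8 1.3] turn [ 0.08 -0.16  0.05]
F [-0.26  1.11 -5.01] M [ 0.252  0.204 -0.011] Mtool [ 0.01   0.324 -0.001]
```

```bash
python3 -c "
from h import *
shot('top','t1')
g=lambda f:cv2.cvtColor(cv2.imread(f'pics/{f}.png'),cv2.COLOR_BGR2GRAY).astype(np.float32)
def sh(a,b,y0,y1,x0,x1):
    p=lambda g:g[y0:y1,x0:x1]; return np.round(cv2.phaseCorrelate(p(a),p(b),cv2.createHanningWindow((x1-x0,y1-y0),cv2.CV_32F)),2) if 0 else [np.round(v,2) for v in cv2.phaseCorrelate(p(a),p(b),cv2.createHanningWindow((x1-x0,y1-y0),cv2.CV_32F))]
a,b=g('s0'),g('s1')
print('+x jar',sh(a,b,190,222,202,234),'-x jar',sh(a,b,200,232,292,326))
print('+ stile',sh(a,b,165,230,192,212),'- stile',sh(a,b,178,250,318,340))
print('predict 8mm up',[ (proj('s0',[P[0],P[1],108])-proj('s0',[P[0],P[1],100])).round(2) for P in((636,-91),(464,122))])"
```

```text
+x jar [array([ 1.03, -0.28]), np.float64(1.13)] -x jar [array([ 1.01, -1.91]), np.float64(1.06)]
+ stile [array([ 0.28, -0.04]), np.float64(0.95)] - stile [array([ 1.13, -1.48]), np.float64(0.96)]
predict 8mm up [array([[-0.2 , -1.87]]), array([[ 0.17, -1.88]])]
```

Both cues agree. The −x end rose about 8 mm while the +x end stayed down, and the moment has the same sign. So the full jar is at the far (+x) end. I'll set it down and regrip near s=+59.

Emit:
carry_out:
  commands:
    - [0.003,0,0,0,0,0]
    - [0.002,0,0,0,0,0]

```text
t: 4.72
ee_pos: [547.3, 16.0, 178.3]
orientation: [0.697, 1.46, -0.696]
ft_force: [-8.3, -0.0, 15.7]
width: 15.4
```

Emit:
carry_out:
  commands:
    - [0,0,0,0,0,0]
    - [0,0,0,0,0,0]
    - [0,0,0,0,0,0]
  grip: 0.6

```text
t: 5.1
ee_pos: [550.1, 15.5, 180.0]
orientation: [0.698, 1.454, -0.693]
ft_force: [-0.1, -0.6, -0.5]
width: 34.9
```

```bash
python3 go.py 59 179 | grep -v axes
```

```text
t 5.1 pos [550.1  15.5 180. ] s 0.2 q6 -0.67 w 34.9
shift tool [ 1.  -0.2 58.8] turn [ 0.1   0.06 -0.2 ]
F [-0.07 -0.55 -0.48] M [-0.019  0.035  0.002] Mtool [-0.002  0.007 -0.039]
```

Emit:
carry_out:
  commands:
    - [0,0,0.02,0,0,0]
    - [0,0,0.02,0,0,0]
    - [0,0,0.016,0,0,0]
    - [0,0,0,0,0,0]

```text
t: 5.6
ee_pos: [589.3, -32.4, 180.5]
orientation: [0.698, 1.451, -0.693]
ft_force: [0.1, 0.4, 0.6]
width: 35.1
```

```bash
python3 go.py 59 179 | grep -v axes
```

```text
t 5.6 pos [589.3 -32.4 180.5] s 62.1 q6 -0.76 w 35.1
shift tool [ 1.5 -0.6 -3.1] turn [ 0.05  0.17 -0.29]
F [0.12 0.41 0.61] M [-0.025  0.032  0.023] Mtool [-0.023  0.001 -0.041]
```

Emit:
carry_out:
  commands:
    - [0.001,0,-0.003,0,0,-0.2]
    - [0,0,0,0,0,0]
    - [0,0,0,0,0,0]
    - [0,0,0,0,0,0]
  grip: 1

```text
t: 6.1
ee_pos: [586.2, -30.2, 178.9]
orientation: [0.694, 1.454, -0.697]
ft_force: [0.9, -3.5, -1.0]
width: 15.3
```

```bash
python3 go.py 59 179 | grep -v axes
```

```text
t 6.1 pos [586.2 -30.2 178.9] s 58.5 q6 -0.75 w 15.3
shift tool [-0.1  0.4  0.5] turn [0.09 0.17 0.04]
F [ 0.91 -3.46 -1.05] M [-0.564 -0.063  0.006] Mtool [-0.007 -0.478 -0.305]
```

Emit:
carry_out:
  commands:
    - [-0.003,0,0,0,0,0]
    - [-0.003,0,0,0,0,0]
    - [-0.002,0,0,0,0,0]
    - [0,0,0,0,0,0]

```text
t: 6.6
ee_pos: [583.4, -28.8, 184.5]
orientation: [0.693, 1.461, -0.699]
ft_force: [-0.6, 0.2, -8.4]
width: 15.0
```

```bash
cat > tilt.py <<'E'
from h import *
import sys
n=sys.argv[1]; shot('scene',n)
g=lambda f:cv2.cvtColor(cv2.imread(f'pics/{f}.png'),cv2.COLOR_BGR2GRAY).astype(np.float32)
a,b=g('s0'),g(n)
dy=int(sys.argv[2]) if len(sys.argv)>2 else 0   # expected upward image shift
def sh(y0,y1,x0,x1):
    (x,y),_=cv2.phaseCorrelate(a[y0:y1,x0:x1],b[y0-dy:y1-dy,x0:x1],cv2.createHanningWindow((x1-x0,y1-y0),cv2.CV_32F)); return round(x,2),round(y-dy,2)
print('+ jar',sh(190,222,202,234),'- jar',sh(200,232,292,326),'+stile',sh(165,230,192,212),'-stile',sh(178,250,318,340))
E
python3 go.py 59 179 | grep -v axes; python3 tilt.py s2;python3 go.py 59 179 | grep F
```

```text
t 6.6 pos [583.4 -28.8 184.5] s 55.6 q6 -0.75 w 15.0
shift tool [5.5 1.8 3.4] turn [ 0.11 -0.15  0.27]
F [-0.64  0.16 -8.36] M [-0.09  -0.08   0.051] Mtool [-0.05  -0.121  0.005]
+ jar (0.88, -1.5) - jar (1.41, -1.6) +stile (0.26, -0.16) -stile (1.98, -1.02)
F [-1.   -0.3  -8.82] M [-0.072 -0.039  0.023] Mtool [-0.022 -0.081 -0.015]
```

Emit:
carry_out:
  commands:
    - [-0.004,0,0,0,0,0]
    - [-0.004,0,0,0,0,0]
    - [-0.004,0,0,0,0,0]
    - [0,0,0,0,0,0]
    - [0,0,0,0,0,0]

```text
t: 7.28
ee_pos: [583.5, -28.9, 197.5]
orientation: [0.694, 1.461, -0.699]
ft_force: [0.3, 0.3, -7.9]
width: 15.3
```

```bash
python3 go.py 59 179 | grep -v axes; python3 tilt.py s3 4;python3 go.py 59 179 | grep F; python3 tilt.py s4 4;python3 go.py 59 179 | grep F
python3 -c "
import cv2
cv2.imwrite('pics/s4c.png',cv2.resize(cv2.imread('pics/s4.png')[140:260,185:345],None,fx=5,fy=5,interpolation=cv2.INTER_CUBIC))"
```

```text
t 7.275 pos [583.5 -28.9 197.5] s 55.7 q6 -0.75 w 15.3
shift tool [18.4  1.8  3.3] turn [ 0.1  -0.14  0.26]
F [ 0.28  0.33 -7.9 ] M [-0.079 -0.065  0.029] Mtool [-0.029 -0.103  0.001]
+ jar (0.8, -4.61) - jar (1.65, -4.86) +stile (0.2, -4.21) -stile (1.73, -4.48)
F [ 0.39  0.2  -7.13] M [-0.033 -0.047 -0.001] Mtool [ 0.002 -0.055  0.016]
+ jar (0.73, -4.88) - jar (1.34, -4.63) +stile (0.09, -4.05) -stile (1.45, -4.4)
F [ 0.14  0.62 -8.7 ] M [-0.049 -0.048  0.019] Mtool [-0.018 -0.068  0.006]
```

View pics/s4c.png

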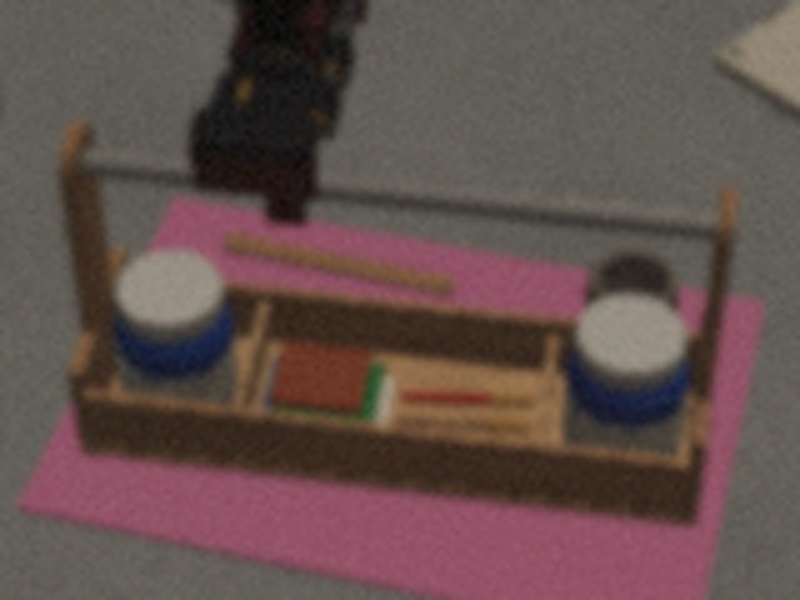

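Caddy is off the mat, both ends risen equally (about 4.7 px), with a small residual moment. I'll lift on gently.

Emit:
carry_out:
  commands:
    - [-0.006,0,0,0,0,0]
    - [-0.01,0,0,0,0,0]
    - [-0.012,0,0,0,0,0]
    - [-0.012,0,0,0,0,0]
    - [-0.012,0,0,0,0,0]
    - [-0.01,0,0,0,0,0]
    - [-0.006,0,0,0,0,0]
    - [-0.003,0,0,0,0,0]

```text
t: 8.38
ee_pos: [584.0, -28.8, 274.2]
orientation: [0.694, 1.46, -0.698]
ft_force: [0.0, 0.8, -8.4]
width: 15.2
```

Emit:
carry_out:
  commands:
    - [0,0,0,0,0,0]
    - [0,0,0,0,0,0]
    - [0,0,0,0,0,0]
    - [0,0,0,0,0,0]

```text
t: 8.88
ee_pos: [583.3, -28.7, 273.0]
orientation: [0.693, 1.462, -0.699]
ft_force: [-0.2, 0.1, -9.1]
width: 15.3
```

```bash
python3 go.py 59 276 ; python3 tilt.py s5 22;python3 go.py 59 276 | grep F; python3 tilt.py s6 22;python3 go.py 59 179 | grep F
python3 -c "
from h import *
shot('top','t6')
x=[cv2.resize(cv2.imread(f'pics/{f}.png')[y:y+125,x:x+160],None,fx=5,fy=4.8,interpolation=cv2.INTER_CUBIC) for f,y,x in(('s6',125,185),('t6',120,180))]
for n,i in zip('ab',x): cv2.imwrite(f'pics/f{n}.png',i)"
```

```text
t 8.875 pos [583.3 -28.7 273. ] s 55.5 q6 -0.75 w 15.3
shift tool [-3.   1.7  3.5] turn [ 0.11 -0.18  0.31]
tool axes [[-0.01, 0.78, 0.63], [-0.0, 0.63, -0.78], [-1.0, -0.01, -0.0]]
F [-0.2   0.08 -9.07] M [-0.091 -0.057 -0.035] Mtool [ 0.035 -0.107 -0.013]
+ jar (-0.41, -23.26) - jar (2.53, -23.41) +stile (-0.69, -22.34) -stile (3.96, -22.9)
F [ 1.13  0.49 -8.06] M [-0.074 -0.017 -0.004] Mtool [ 0.004 -0.068 -0.033]
+ jar (-0.77, -23.37) - jar (3.1, -23.35) +stile (-0.57, -22.15) -stile (4.2, -23.03)
F [ 0.15 -0.02 -7.65] M [-0.067 -0.032 -0.01 ] Mtool [ 0.011 -0.072 -0.017]
```

View pics/fa.png

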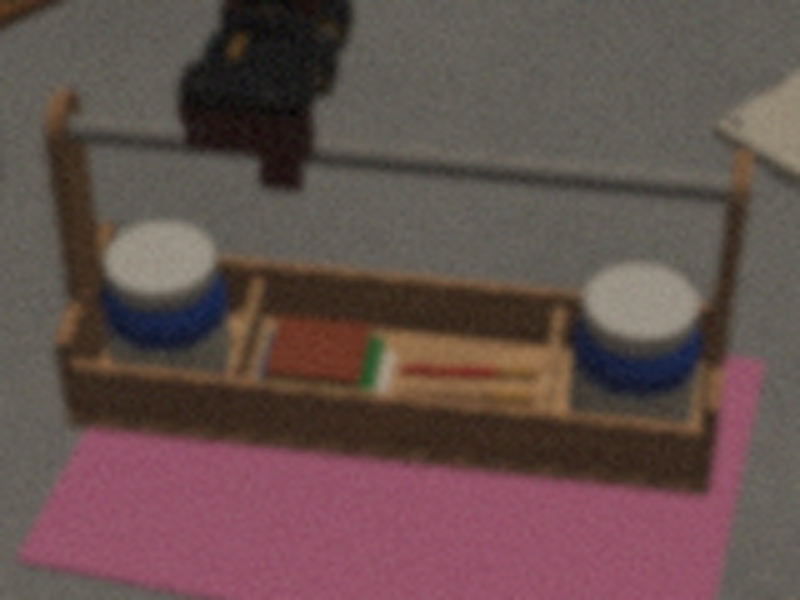

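View pics/fb.png

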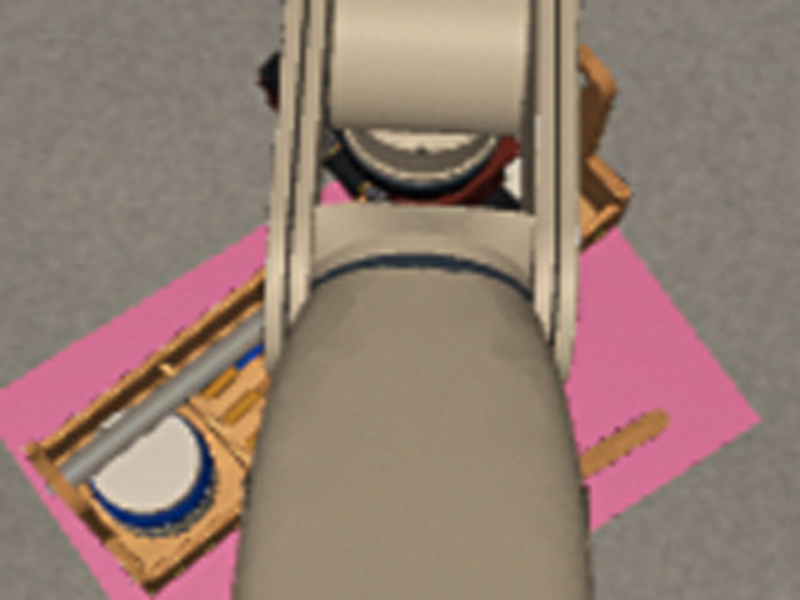

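```bash
cat > fit6.py <<'E'
from h import *
from scipy.optimize import least_squares
from scipy.spatial.transform import Rotation as Ro
Q=np.array([(180,0,195),(-180,0,195),(190,55,55),(-190,55,55),(190,55,0),(-190,55,0.)])
def px(l,y0,fy): return np.array([((u+.5)/5-.5+185,(v+.5)/fy-.5+y0) for u,v in l])
A=px([(78,92),(708,152),(80,318),(685,382),(80,372),(688,440)],160,5)
B=px([(72,133),(725,190),(70,362),(700,432),(70,420),(707,490)],125,4.8)
def f(p,uv): return (proj('s0',Ro.from_euler('ZYX',p[3:]).apply(Q)+p[:3])-uv).ravel()
for uv,z in((A,3),(B,97)):
    r=least_squares(f,[550,16,z,-.893,0,0],args=(uv,)); print(r.x[:3].round(1),'yaw,pitch,roll',np.degrees(r.x[3:]).round(2),'rms',np.sqrt(np.mean(r.fun**2)).round(2))
E
python3 fit6.py
```

```text
[537.7   4.4  -4.2] yaw,pitch,roll [-50.41  -0.16  -3.1 ] rms 0.87
[530.9   2.3  85.3] yaw,pitch,roll [-51.48   0.13  -2.78] rms 0.89
```

```bash
python3 tilt.py s7 22; python3 go.py 59 273|grep -v axes; python3 -c "
from h import *
print(abs(ctrl.get_obs()['qvel']).max()); print(ctrl.close_job())"
```

```text
+ jar (-0.69, -23.4) - jar (2.71, -23.56) +stile (-0.69, -22.36) -stile (3.6, -23.07)
t 9.075 pos [583.5 -28.7 273.3] s 55.6 q6 -0.75 w 15.5
shift tool [0.2 1.6 3.4] turn [ 0.11 -0.16  0.28]
F [-0.45  0.11 -8.11] M [-0.05  -0.049 -0.01 ] Mtool [ 0.01  -0.07   0.007]
0.0019054666543876645
the job is handed in; nothing more can be done
None
```

I lifted the caddy by its handle and handed the job in at about 9 s, with the caddy held still and level about 97 mm above the table. The interface gives no verdict.

**Finding the balance point:** I first gripped the handle at its middle and raised it about 4 mm. The near end came up and the far end stayed down, and the wrist moment agreed, so the full jar is at the far end. I set the caddy down, regripped about 58 mm towards that end and lifted it straight up.

**Last checks:**
- **Weight:** the wrist carried about 8.2 N, which fits the whole caddy hanging free.
- **Level:** the pictures put the tilt at roughly 0.3 to 0.4 degrees compared with the caddy standing on the mat. It held over the last few frames (about 0.2 s), and the arm was at rest.
- **Jars:** both looked seated in their wells.
- **Position:** the gripper drifted only about 3 to 4 mm sideways from where it closed on the handle, so the caddy should be well inside the 75 mm limit.

**What disagreed or went unchecked:**
- **Residual moment:** about 0.07 N m remained, so the grip is roughly 9 mm past the true balance point, but this caused no visible sag.
- **Pose fit:** the absolute fit from the scene camera was poor (rms 0.9 px, with about 3 degrees of roll in both pictures). I relied only on the change between the two pictures.
- **Push on setting down:** lowering the caddy after the first test lift pressed it onto the mat with about 16 N for a moment.
- **Bystanders:** I did not measure their positions at the end. The stick was in view and looked unmoved, and the arm stayed well above all of them.

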